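# Release the thick coin roll from the dispenser

### The arm

A 6-joint arm with a two-finger parallel gripper is mounted at the origin on the work surface. World frame = base frame: x ahead of the robot, y to its left, z up, the work surface at z = 0. Lengths are in mm, angles in rad, forces in N, time in s.
With the tool pointing down it reaches from about 325 to 850 mm from the base axis. Payload 15.5 kg.
Tool frame: the origin (TCP) lies midway between the tips of the shut fingers; the grasp point (between the pads) lies 19 mm behind it; z points along the fingers, x is the direction in which the jaws open and shut, and the axes are right-handed (so a half turn about z gives the same grasp; the last joint's range is limited). The gripper opens to 91 mm and grips with 3 to 60 N. Pads are 32 mm wide; open, the fingers measure 118 mm over their backs; the gripper's body (76 mm by 178 mm) begins 60 mm behind the grasp point.
Start: joints at [1.091, 0.494, 1.345, -0, 1.302, -0.096], TCP at [234.604, 579.299, 213.915] pointing down, gripper open.
Joint ranges: [-2.91, 2.91], [-0.82, 2.16], [0.22, 2.67], [-1.22, 4.37], [0.12, 2.79], [-3.08, 3.08]. Speed limits (rad/s): [1.89, 1.89, 2.57, 3.01, 3.01, 3.01].

### API

Orientations are given as [roll, pitch, yaw] about the fixed x, y, z axes, in that order (R = Rz(yaw) Ry(pitch) Rx(roll)).
In Python, from station import read_state, capture, sign_off, recognise, pinpoint gives the robot as it stands. The module is installed in compiled form; this text tells all that it offers.
- The arm moves only by the tool step_arm, never from a script. Its argument "motion" is a list of rows, each an object with "angular": the turn, a rotation vector about the tool's x, y, z in degrees, a list of three; "linear": the shift along the tool's x, y, z in mm, a list of three; "hand": the opening, from 0 (shut) to 1 (fully open). A call has 1 to 10 rows; each row is the pose to reach, as a shift and turn from the pose measured when the call began, along the tool's axes at that moment; what a row does not reach only later rows make up. A row lasts 1/12 s, in which the tool goes at most 41.7 mm and 7.16 degrees, less where a joint would pass 70% of its speed; a pose out of reach is approached as far as the arm can. A call with a gripper value outside its range is refused whole. The fingers move at their own pace and stop on an object; "force" is the grip in N (left out, the last holds). Time passes only in rows, so rows that repeat a pose let the fingers close. It gives the time, the measured TCP pose, the force and the opening at its end, in the units of the state.
- read_state(): the state, without advancing time (a new reading comes with each control period).
- capture(name): name is "side" or "top"; returns a dict with "img" (420x560x3 uint8, red, green, blue), "range_z" (420x560 float32, mm along the optical axis (not along the pixel's ray), 0 where there is no reading), "K" (3x3 intrinsics, pixels), "pose" (4x4, takes a point from camera to world coordinates). Camera axes: x right, y up, looking along -z (the intrinsics and any distortion apply to the point x, -y, -z); pixel columns grow to the right and rows downward; lengths in mm; the calibration is good to about 2 mm. A picture is of the moment at which its call begins.
- sign_off(): hands the job in, once; it reports no verdict.
Trained networks look in a picture, given as the dict that the camera call returned (one of the last four; its "shot" number tells which), for a name from the list of things; names that differ only in an ending like _2 or _b are one class to them, and where a whole thing is asked for, a point or a joint stands for the part that bears it (a point fixed in the world has none). Each returns a list of dicts, best first, with "confidence" (0 to 1); they miss things now and then, are a little off and sometimes report something else, mostly with a low value. They report only what shows in the picture. A call takes as long as a camera call. They do not tell look-alikes from the thing itself.
- recognise(label, picture): "position" ([x, y, z] in mm, in the coordinates of the camera as it stood for that picture, good to about 4 mm: the middle of the surface that is visible of it).
- pinpoint(label, picture): "position" ([x, y, z] in mm, in the coordinates of the camera as it stood for that picture, good to about 4 mm: a listed point, or the origin of a listed thing).
The state is a dict: "time_s": time; "qpos": joint angles; "qvel": joint speeds; "tau": joint torques, N m; "tool_pos": TCP position; "tool_rot": TCP orientation; "wrist_force": force on the tool from outside, world axes, zero at the start; "wrist_torque": the same for the moment, N m; "grip_width": finger opening in mm.
Only numpy, scipy, OpenCV 4.12 (cv2) and the standard library are available. Lean on these libraries where they do the work, as an engineer would, in place of code of your own. Each camera call takes 0.05 s, during which the arm holds its last target. There are 200 camera calls.

### The job

The counter-top dispenser has two sloping lanes, each with a coin roll held back by a gate. Press down the paddle of the lane that holds the thicker roll, so that its gate lifts and the roll runs down to the stop at the low end, then let the paddle come back up so that the gate closes again. Work only on the paddle: do not touch or lift either roll, leave the thinner roll behind its gate, and do not disturb the other things on the counter.

Things in the scene. Friction and masses are not known exactly. Their poses are not given: they have to be found in the camera images.
- dispenser: Grey two-lane coin-roll dispenser fixed to the counter, base plate 250 x 290 mm. Origin: centre of its underside; x points up the slope, y to its left, z up. Lanes run down 10 degrees towards -x to a stop at x = -117 mm; lane centres at y = +42 and -42 mm, each 72 mm wide; lane floor 34 mm high at x = 0. A steel rocking lever crosses each lane at x = 30 mm. Nothing is higher than 97 mm at rest.
- paddle_left (a point): Centre of the flat top of the left lever's 44 x 44 mm paddle (dispenser x = 30, y = +200 mm), 94 mm above the counter at rest, nothing under it. Pressed down, it turns about the pivot 85 mm inwards, sinks up to 41 mm and slopes down outwards. A spring lifts it again: 2.5 N to start, 7 N at full travel.
- paddle_right (a point): The same on the right lever (dispenser x = 30, y = -200 mm).
- lever_left (a joint): Angle of the left lever: 0 at rest (gate shut), 0.5 rad fully pressed. Pivot at dispenser y = +115 mm, 88 mm high; its inner end carries a 16 mm wide gate plate in the middle of the lane at y = +42 mm and rises to about 125 mm. The gate clears the thick roll at about 0.4 rad (paddle 33 mm down), the thin roll at about half of that.
- lever_right (a joint): The same for the right lever and the lane at dispenser y = -42 mm.
- roll_thick: The thicker paper-wrapped coin roll, 30 mm in diameter, 64 mm long, 0.2 to 0.4 kg, lying across one of the lanes (left or right varies) against the upper side of the gate. Origin at its centre; y along its axis. Once its gate is up it rolls down to the stop in about a second; it then lies there with its centre at about dispenser x = -103 mm.
- roll_thin: The thinner paper-wrapped coin roll, 18 mm in diameter, 64 mm long, lying against the gate in the other lane. Origin at its centre; y along its axis.
- coin_stack: Loose stack of steel coins, 26 mm across, 24 mm high, on the counter near the left paddle's near side. Origin at the centre of its underside. Leave alone.
- medal: Loose silver medal with a round bail, 42 mm across, 5 mm thick, lying near the right paddle's near side. Origin at the centre of its underside. Leave alone.
- owl: Loose bronze owl paperweight, 48 mm wide, 78 mm high, behind the dispenser's high end. Origin at the centre of its underside. Leave alone.
- loupe: Loose red plastic loupe, 76 x 38 mm, 13 mm high, lying behind the dispenser's high end. Origin at the centre of its underside. Leave alone.
There are look-alikes about, which are no part of the job. What is shaped like the roll_thin but brown or red is not meant. What is shaped like the roll_thick but purple or yellow is not meant.

How it is judged (in metres and radians):
On the way:
1. the thick roll has run past its gate while that lane's paddle is pressed down by the robot (x of roll_thick in the frame of dispenser below 0.02 m and ((value of joint lever_left above 0.15 rad and horizontal distance between the grasp point and paddle_left below 0.07 m and y of roll_thick in the frame of dispenser above 0 m) or (value of joint lever_right above 0.15 rad and horizontal distance between the grasp point and paddle_right below 0.07 m and y of roll_thick in the frame of dispenser below 0 m))).
At the end, for the whole second after the job is handed in: The thick roll lies still in its lane within about 18 mm of its resting place at the low-end stop, both levers are back within 0.05 rad of rest (gates shut), and the thin roll is still behind its gate (x of roll_thick in the frame of dispenser between -0.125 and -0.085 m and y of roll_thick in the frame of dispenser between -0.06 and 0.06 m and height (world z) of roll_thick below 0.045 m and linear speed of each of roll_thick, roll_thin below 0.02 m/s and value of joint each of lever_left, lever_right below 0.05 rad and x of roll_thin in the frame of dispenser above 0.03 m and height (world z) of roll_thin below 0.065 m); the robot touches nothing.
It fails at once if the thin roll is let past its gate (x of roll_thin in the frame of dispenser below 0.02 m).
It fails at once if the robot touches a coin roll (contact force between any of the fingers, the arm and roll_thick above 0.3 N or contact force between any of the fingers, the arm and roll_thin above 0.3 N).
It fails at once if a coin roll is lifted out of its lane (height (world z) of roll_thick above 0.085 m or height (world z) of roll_thin above 0.08 m).
It fails at once if another thing on the counter is moved by more than 15 mm (distance of any of coin_stack, medal, owl, loupe from where it was at the start of the episode above 0.015 m).
It also fails if it takes over 32 s, if anything falls off the work surface, if the arm or the gripper's body presses on something with over 40 N, if the wrist force passes 120 N, or if a joint passes its speed limit or range.

## Working session

There is one attempt and no reset: what is moved stays moved. The work goes in short steps, Python scripts to look and compute and a tool call to move; the robot and the scene stay as the last step left them, time stands still between calls to the robot, and variables do not carry over. Pictures are saved under pics/ and viewed, about 8 in all and at most 12, crops included, and the job is handed in when it is done.

Besides the shell and the picture viewer there is one more tool, called as a command line: name --argument value ..., lists and objects as JSON in quotes. step_arm: Moves the arm, as the interface text tells. Its arguments: {"type":"object","properties":{"motion":{"type":"array"},"force":{"type":"number"}},"required":["motion"]}

```bash
mkdir -p pics; cat > h.py <<'E'
import numpy as np, cv2
from station import *
def w(c,p): return (c["pose"]@np.r_[p,1])[:3]
E
python3 - <<'E'
from h import *
s=read_state(); print({k:np.round(v,3) for k,v in s.items()})
for n in("top","side"):
    c=capture(n); cv2.imwrite(f"pics/{n}1.png",c["img"][:,:,::-1])
    for l in("dispenser","paddle_left","paddle_right","roll_thick","roll_thin","coin_stack","medal"):
        print(n,l,[(np.round(w(c,r["position"])),round(r["confidence"],2)) for r in pinpoint(l,c)[:3]])
E
```

```text
{'time_s': np.float64(0.0), 'qpos': array([ 1.091,  0.494,  1.346, -0.   ,  1.302, -0.095]), 'qvel': array([ 0.001, -0.001, -0.   , -0.001, -0.001, -0.   ]), 'tau': array([-3.0000e-03, -8.7884e+01, -3.8184e+01,  7.1000e-02,  5.3000e-02,
       -0.0000e+00]), 'tool_pos': array([234.411, 578.957, 213.348]), 'tool_rot': array([-3.141e+00,  1.000e-03,  1.186e+00]), 'wrist_force': array([-0.937, -0.009, -0.443]), 'wrist_torque': array([0.006, 0.007, 0.044]), 'grip_width': np.float64(91.182)}
top dispenser [(array([563., -40.,   1.]), 0.6)]
top paddle_left [(array([622., 149.,  94.]), 0.91)]
top paddle_right [(array([ 570., -248.,   98.]), 0.86)]
top roll_thick [(array([549., 246.,   9.]), 0.97), (array([821.,  91.,  13.]), 0.61), (array([616.,  -7.,  53.]), 0.59)]
top roll_thin [(array([ 349., -160.,    9.]), 0.81), (array([ 705., -267.,    8.]), 0.73), (array([604., -88.,  52.]), 0.7)]
top coin_stack [(array([496., 167.,  -1.]), 0.48)]
top medal [(array([ 459., -249.,    0.]), 0.67)]
side dispenser [(array([562., -45.,  -0.]), 0.9), (array([ 461., -250.,   -1.]), 0.34)]
side paddle_left [(array([620., 151.,  94.]), 0.56)]
side paddle_right [(array([ 569., -246.,   94.]), 0.63), (array([620., 152.,  95.]), 0.48)]
side roll_thick [(array([616.,  -5.,  58.]), 0.62), (array([822.,  90.,  18.]), 0.61), (array([545., 244.,  16.]), 0.57)]
side roll_thin [(array([ 345., -158.,   10.]), 0.67), (array([600., -88.,  47.]), 0.51), (array([ 708., -269.,    4.]), 0.49)]
side coin_stack [(array([495., 169.,  -2.]), 0.66)]
side medal [(array([ 463., -248.,    1.]), 0.61)]
```

View pics/top1.png

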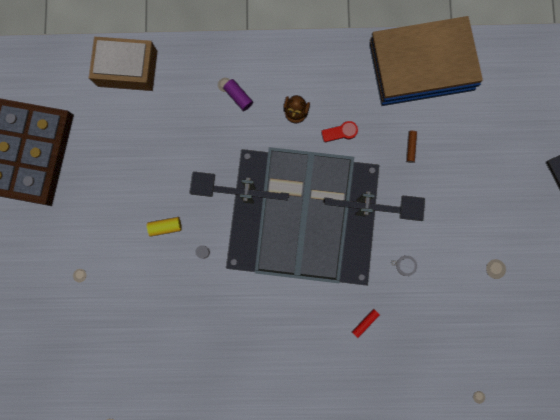

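View pics/side1.png

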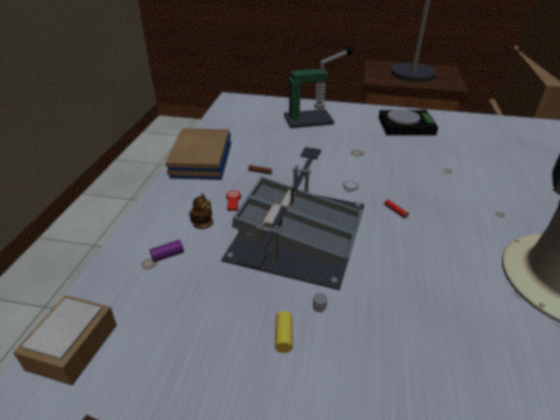

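Left lane (cream roll at about px (285,187)) is visibly thicker than the right one (327,196). The paddles measure 400 mm apart, as specified, and both cameras agree. So I press the left paddle at (621, 150, 94). The dispenser's yaw is about -7.3°.

step_arm --motion '[{"linear":[-62,130,0],"angular":[0,0,-7],"hand":0},{"linear":[-123,259,10],"angular":[0,0,-14.7],"hand":0},{"linear":[-247,518,60],"angular":[0,0,-14.7],"hand":0},{"linear":[-247,518,60],"angular":[0,0,-14.7],"hand":0},{"linear":[-247,518,60],"angular":[0,0,-14.7],"hand":0},{"linear":[-247,518,60],"angular":[0,0,-14.7],"hand":0},{"linear":[-247,518,60],"angular":[0,0,-14.7],"hand":0},{"linear":[-247,518,60],"angular":[0,0,-14.7],"hand":0},{"linear":[-247,518,60],"angular":[0,0,-14.7],"hand":0},{"linear":[-247,518,60],"angular":[0,0,-14.7],"hand":0}]'

```text
time_s: 1.63
tool_pos: [511.5, 276.4, 173.4]
tool_rot: [3.141, -0.0, 1.443]
wrist_force: [0.6, 1.1, 0.2]
grip_width: 27.8
```

step_arm --motion '[{"linear":[0,0,0],"angular":[0,0,0],"hand":0}]'

```text
time_s: 1.72
tool_pos: [515.6, 271.6, 172.6]
tool_rot: [3.14, 0.001, 1.438]
wrist_force: [0.0, -0.6, -0.2]
grip_width: 20.4
```

step_arm --motion '[{"linear":[-25,30,10],"angular":[0,0,0],"hand":0},{"linear":[-50,60,20],"angular":[0,0,0],"hand":0},{"linear":[-75,90,30],"angular":[0,0,0],"hand":0},{"linear":[-100.5,120.7,43],"angular":[0,0,0],"hand":0},{"linear":[-100.5,120.7,43],"angular":[0,0,0],"hand":0},{"linear":[-100.5,120.7,43],"angular":[0,0,0],"hand":0},{"linear":[-100.5,120.7,43],"angular":[0,0,0],"hand":0},{"linear":[-100.5,120.7,43],"angular":[0,0,0],"hand":0}]'

```text
time_s: 2.38
tool_pos: [621.5, 156.9, 130.3]
tool_rot: [3.14, 0.001, 1.439]
wrist_force: [-1.1, 0.5, 0.2]
grip_width: 0.3
```

```bash
python3 - <<'E'
from h import *
s=read_state(); print(np.round(s["tool_pos"],1),np.round(s["tool_rot"],3),s["time_s"],s["grip_width"])
c=capture("side"); i=c["img"][100:320,180:420,::-1]; cv2.imwrite("pics/side2.png",cv2.resize(i,None,fx=2.7,fy=2.7,interpolation=3))
for l in("paddle_left","roll_thick","roll_thin"):
    print(l,[(np.round(w(c,r["position"])),round(r["confidence"],2)) for r in pinpoint(l,c)[:3]])
E
```

```text
[621.5 156.9 130.3] [3.140e+00 1.000e-03 1.439e+00] 2.3833 0.30502620217021037
paddle_left [(array([619., 151.,  92.]), 0.79)]
roll_thick [(array([820.,  89.,  15.]), 0.75), (array([548., 244.,  18.]), 0.61), (array([621.,  -8.,  58.]), 0.57)]
roll_thin [(array([563., -43.,  -2.]), 0.63), (array([601., -87.,  50.]), 0.61), (array([ 349., -159.,    8.]), 0.57)]
```

View pics/side2.png

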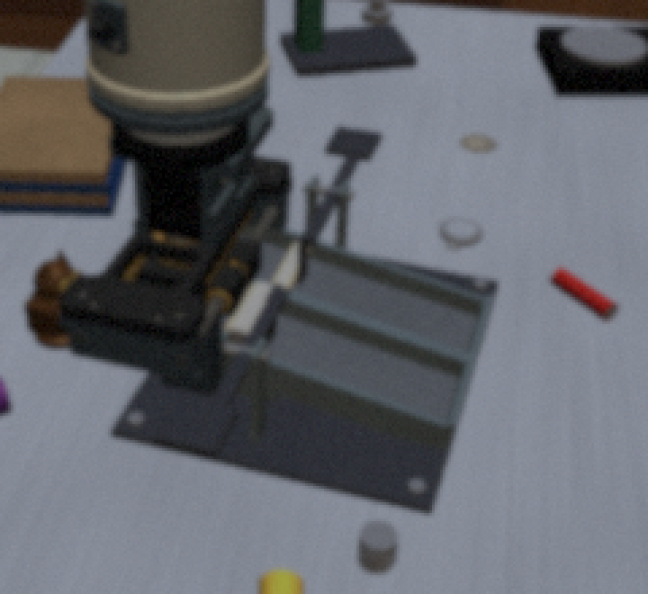

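The side view (crop) shows the shut fingers over the left paddle (about px (190,375)), with the rolls still behind their gates at about (250,310) and (287,265). Pressing now.

step_arm --motion '[{"linear":[0,0,20],"angular":[0,0,0],"hand":0},{"linear":[0,0,32],"angular":[0,0,0],"hand":0},{"linear":[0,0,42],"angular":[0,0,0],"hand":0},{"linear":[0,0,54],"angular":[0,0,0],"hand":0},{"linear":[0,0,64],"angular":[0,0,0],"hand":0},{"linear":[0,0,74],"angular":[0,0,0],"hand":0},{"linear":[0,0,74],"angular":[0,0,0],"hand":0},{"linear":[0,0,74],"angular":[0,0,0],"hand":0},{"linear":[0,0,74],"angular":[0,0,0],"hand":0},{"linear":[0,0,74],"angular":[0,0,0],"hand":0}]'

```text
time_s: 3.42
tool_pos: [621.9, 157.5, 57.0]
tool_rot: [3.139, -0.0, 1.44]
wrist_force: [-0.1, 5.7, 4.1]
grip_width: 0.1
```

step_arm --motion '[{"linear":[0,0,0],"angular":[0,0,0],"hand":0},{"linear":[0,0,0],"angular":[0,0,0],"hand":0},{"linear":[0,0,0],"angular":[0,0,0],"hand":0},{"linear":[0,0,0],"angular":[0,0,0],"hand":0},{"linear":[0,0,0],"angular":[0,0,0],"hand":0},{"linear":[0,0,0],"angular":[0,0,0],"hand":0},{"linear":[0,0,0],"angular":[0,0,0],"hand":0},{"linear":[0,0,0],"angular":[0,0,0],"hand":0},{"linear":[0,0,0],"angular":[0,0,0],"hand":0},{"linear":[0,0,0],"angular":[0,0,0],"hand":0}]'

```text
time_s: 4.25
tool_pos: [621.9, 157.5, 56.9]
tool_rot: [3.139, -0.0, 1.44]
wrist_force: [-2.0, 4.9, 3.4]
grip_width: 0.2
```

```bash
python3 - <<'E'
from h import *
s=read_state(); print(np.round(s["tool_pos"],1),np.round(s["wrist_force"],1),s["time_s"])
c=capture("side"); i=c["img"][100:320,180:420,::-1]; cv2.imwrite("pics/side3.png",cv2.resize(i,None,fx=2.7,fy=2.7,interpolation=3))
for l in("roll_thick","roll_thin"):
    print(l,[(np.round(w(c,r["position"])),round(r["confidence"],2)) for r in pinpoint(l,c)[:4]])
E
```

```text
[621.9 157.5  56.9] [-2.   4.9  3.4] 4.25
roll_thick [(array([550., 245.,  16.]), 0.94), (array([464.,  13.,  32.]), 0.78), (array([820.,  91.,  17.]), 0.68)]
roll_thin [(array([ 345., -157.,   12.]), 0.67), (array([602., -92.,  52.]), 0.58)]
```

View pics/side3.png

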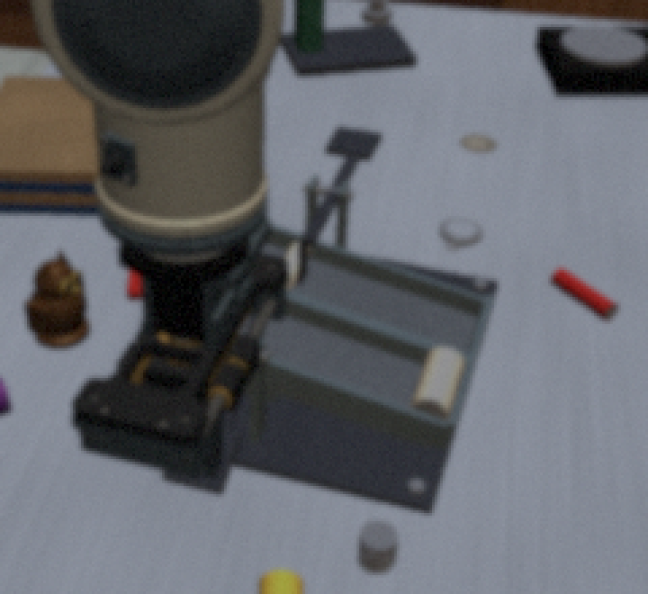

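The thick roll has run down to the stop, about px (440,380). The thin roll is still behind its gate at about (290,265). I'll raise the tool slowly at first so the lever comes back gently, then move clear.

step_arm --motion '[{"linear":[0,0,-7],"angular":[0,0,0],"hand":0},{"linear":[0,0,-14],"angular":[0,0,0],"hand":0},{"linear":[0,0,-21],"angular":[0,0,0],"hand":0},{"linear":[0,0,-28],"angular":[0,0,0],"hand":0},{"linear":[0,0,-35],"angular":[0,0,0],"hand":0},{"linear":[0,0,-45],"angular":[0,0,0],"hand":0},{"linear":[0,0,-65],"angular":[0,0,0],"hand":0},{"linear":[0,0,-95],"angular":[0,0,0],"hand":0},{"linear":[0,0,-125],"angular":[0,0,0],"hand":0},{"linear":[0,0,-150],"angular":[0,0,0],"hand":0}]'

```text
time_s: 5.23
tool_pos: [621.5, 157.2, 209.4]
tool_rot: [3.139, -0.0, 1.44]
wrist_force: [-0.4, -0.1, -0.5]
grip_width: 0.6
```

step_arm --motion '[{"linear":[30,0,0],"angular":[0,0,0],"hand":0},{"linear":[60,0,0],"angular":[0,0,0],"hand":0},{"linear":[90,0,0],"angular":[0,0,0],"hand":0},{"linear":[120,0,0],"angular":[0,0,0],"hand":0},{"linear":[150,0,0],"angular":[0,0,0],"hand":0},{"linear":[150,0,0],"angular":[0,0,0],"hand":0},{"linear":[150,0,0],"angular":[0,0,0],"hand":0},{"linear":[150,0,0],"angular":[0,0,0],"hand":0}]'

```text
time_s: 5.9
tool_pos: [640.8, 305.3, 209.6]
tool_rot: [3.139, 0.001, 1.44]
wrist_force: [-0.2, -0.7, -0.1]
grip_width: 0.7
```

```bash
python3 - <<'E'
from h import *
s=read_state(); print(np.round(s["tool_pos"],1),np.round(s["wrist_force"],1),s["time_s"])
c=capture("top"); i=c["img"][60:320,150:450,::-1]; cv2.imwrite("pics/top4.png",cv2.resize(i,None,fx=2.2,fy=2.2,interpolation=3))
for l in("paddle_left","roll_thick","roll_thin","coin_stack"):
    print(l,[(np.round(w(c,r["position"])),round(r["confidence"],2)) for r in pinpoint(l,c)[:4]])
E
```

```text
[640.8 305.3 209.6] [-0.2 -0.7 -0.1] 5.9
paddle_left [(array([621., 149.,  92.]), 0.85)]
roll_thick [(array([463.,  12.,  27.]), 0.96), (array([545., 246.,  10.]), 0.9)]
roll_thin [(array([606., -88.,  53.]), 0.71), (array([ 707., -269.,    8.]), 0.71), (array([497., 168.,   1.]), 0.62), (array([ 349., -161.,    8.]), 0.51)]
coin_stack [(array([495., 166.,   3.]), 0.58)]
```

View pics/top4.png

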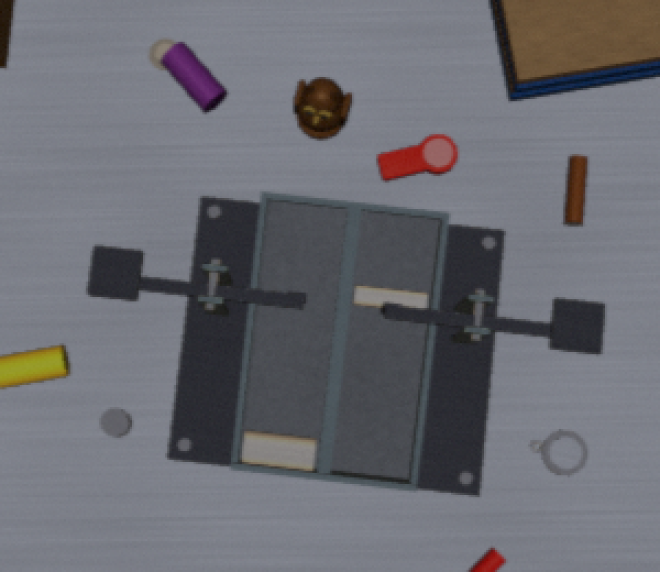

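The top view shows the thick roll at the stop (280,450), the thin roll behind its gate (390,297), and the left paddle back at rest (117,272).

```bash
python3 -c "
from station import *
sign_off()"
```

```text
the job is handed in; nothing more can be done
```

I pressed the left paddle with the shut fingers, because the thicker roll was in the left lane. The roll ran down to the stop, and I then eased the paddle back up, moved the arm clear and handed the job in at about 6 s.

The last checks all agreed; the verdict itself is not reported:
- **Thick roll:** it measured about dispenser x = -106 mm, against an expected -103 mm.
- **Thin roll:** it is still behind its gate.
- **Left paddle:** its height measured 92 mm against 94 mm at rest, which is within the measuring error.
- **Other things on the counter:** the coin stack measured where it was. The medal, owl and loupe were checked only by eye in the picture and look unmoved.
- **Contact:** the wrist force was near zero and the tool was clear of everything.

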